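# Push the air pipe into the bench air block

## Robot

A 6-joint arm with a two-finger parallel gripper is mounted at the origin on the work surface. World frame = base frame: x ahead of the robot, y to its left, z up, the work surface at z = 0. Lengths are in m, angles in rad, forces in N, time in s.
With the tool pointing down it reaches from about 0.225 to 0.875 m from the base axis. Payload 3.4 kg.
Tool frame: the origin (TCP) lies between the finger pads; the fingertips stand 8 mm ahead of it and the grasp point (between the pads) lies 11 mm behind it; z points along the fingers, y is the line along which they close (so a half turn about z gives the same grasp; the last joint's range is limited). The gripper opens to 85 mm and grips with 20 to 120 N. Pads are 22 mm wide; open, the fingers measure 114 mm over their backs; the gripper's body (76 mm by 85 mm) begins 54 mm behind the grasp point. The pads swing forward as they close: fully open they stand 13 mm farther back than shut.
Start: joints at [1.023, 0.276, 1.505, -0, 1.361, -0.121], TCP at [0.238, 0.523, 0.239] pointing down, gripper open.
Joint ranges: [-2.89, 2.89], [-0.75, 2.08], [0.22, 2.7], [-1.18, 4.32], [0.11, 2.71], [-2.7, 2.7]. Speed limits (rad/s): [2.57, 2.57, 3.14, 3.14, 3.14, 3.14].

## Interface

Orientations are given as a unit quaternion [w, x, y, z].
In Python, from rig import manip, optics, finder gives the robot as it stands.
- The arm moves only by the tool servo_tool, never from a script. Its argument "increments" is a list of rows, each a list of 7 numbers: the shift along the tool's x, y, z in cm, then the turn, a rotation vector about the tool's x, y, z in degrees, then the closure, from -1 (fully open) to 1 (shut). In form: [[x, y, z, rx, ry, rz, gripper], ...]. A call has exactly 5 rows; each row shifts and turns the commanded pose from where the row before left it, along the tool's axes as they then stand; what a row does not reach is not made up. A row lasts 1/10 s, in which the tool goes at most 50 mm and 8.59 degrees, less where a joint would pass 70% of its speed; a pose out of reach is approached as far as the arm can. A call is refused whole if a number of a shift passes 5 or a number of a turn 8.59, either way. A call with a gripper value outside its range is refused whole. The fingers move at their own pace and stop on an object; "squeeze" is the grip in N (left out, the last holds). Time passes only in rows, so rows that do not move let the fingers close, or fill a call up. It gives the time, the measured TCP pose, the force, the opening and the grip force at its end, in the units of the state.
- manip.get_state(): the state, without advancing time (a new reading comes with each control period).
- optics.get_image(name): name is "scene" or "top" or "wrist"; returns the picture (480x640x3 uint8, red, green, blue); there is no depth.
- optics.get_calibration(name): a dict with "fov_y" (degrees; the focal length in pixels is half the picture's height over the tangent of half this angle, whatever the lens; pixels are square), "cx", "cy" (the principal point, pixels), "world_to_cam" (4x4, takes a point from world to camera coordinates). Camera axes: x right, y down, z forward; pixel columns grow to the right and rows downward; lengths in m; the calibration is good to about 2 mm. A picture is of the moment at which its call begins: read the wrist's pose just before it. get_calibration takes no time and is no camera call; for the wrist camera it gives the pose at the moment of the call.
- manip.sign_off(): hands the job in; it is judged then, once.
Trained networks look in the newest picture that a camera, given by its name, has taken for a name from the list of things; names that differ only in an ending like _2 or _b are one class to them, and where a whole thing is asked for, a point or a joint stands for the part that bears it (a point fixed in the world has none). Each returns a list of dicts, best first, with "p" (0 to 1); they miss things now and then, are a little off and sometimes report something else, mostly with a low value. They report only what shows in the picture. A call takes as long as a camera call.
- finder.silhouettes(label, camera): "region" (480x640 bool, what is visible of it) and "box" ([centre column, centre row, width, height] in pixels, round what is visible of it).
- finder.tip_of(label, camera): "at" ([column, row] in pixels: a listed point, or the origin of a listed thing).
The state is a dict: "clock": time; "qpos": joint angles; "qd": joint speeds; "effort": joint torques, N m; "position": TCP position; "ee_rot": TCP orientation; "contact_force": force on the tool from outside, world axes, zero at the start; "moment": the same for the moment, N m; "width": finger opening in m; "gripper_force": force on a finger pad.
Only numpy, scipy, OpenCV 4.12 (cv2) and the standard library are available. Lean on these libraries where they do the work, as an engineer would, in place of code of your own. Each camera call takes 0.05 s, during which the arm holds its last target. There are 200 camera calls.

## Task

Take the longer of the two plain aluminium tubes out of the wooden stand, put it upright into the open flared socket of the grey air block (the other socket is capped) and push it down past the stiff seal until it bottoms; its own weight is not enough. Let go of it there, and leave the shorter tube in the stand.

Things in the scene. Friction and masses are not known exactly. Their poses are not given: they have to be found in the camera images.
- long_tube: The tube to fit: plain aluminium tube, 24 mm outside diameter, 150 mm long, 50 to 110 g, upright in a hole of the wooden stand (block 80 x 240 x 60 mm high; three holes in a row 80 mm apart, 27 mm wide, 45 mm deep). Origin: centre of its lower end, 15 mm above the table at the start (top at 165 mm); z runs up along the tube.
- short_tube: The other tube, to be left in the stand: also 24 mm in diameter but 95 mm long, top 110 mm above the table. Origin: centre of its lower end; z up along the tube. The stand's third hole holds a black stepped clutch aligning tool, 34 mm at its widest, its tip 127 mm above the table. Which piece is in which hole varies.
- port (a point): Centre of the free socket's mouth, level with its rim, 95 mm above the table; z up, along the socket. The steel socket is about 66 mm wide inside at the rim and narrows over 20 mm to a 34 mm bore, closed by a seal 46 mm below the rim. Fixed grey block under it: 90 x 180 x 30 mm high. The second socket, 90 mm away, has a black cap, top 119 mm above the table.
- seal (a joint): How far the seal in the free socket is pushed down, in m: 0 untouched, 0.014 at the bottom. It resists with a steady 6 N or so (a little more when pushed fast) and stays where it is left. Fully home, the tube's lower end lies 60 mm below the rim and its top 90 mm above it.

How it is judged:
At the end, for the whole second after the job is handed in: The long tube stands in the free socket within 0.26 rad of upright, its lower end within 10 mm of the socket's axis and more than 55 mm below the rim, the seal pushed down more than 11 mm, at rest and released; the shorter tube within 30 mm of its starting place (value of joint seal above 0.011 m and z of long_tube in the frame of port below -0.055 m and horizontal distance between long_tube and port below 0.01 m and angle between long_tube's own z axis and vertical below 0.26 rad and linear speed of long_tube below 0.02 m/s and distance of short_tube from where it was at the start of the episode below 0.03 m); the robot touches nothing.
It fails at once if the shorter tube is taken out of the stand (height (world z) of short_tube above 0.055 m).
It also fails if it takes over 42 s, if anything falls off the work surface, if the arm or the gripper's body presses on something with over 40 N, if the wrist force passes 120 N, or if a joint passes its speed limit or range.

## Working session

There is one attempt and no reset: what is moved stays moved. The work goes in short steps, Python scripts to look and compute and a tool call to move; the robot and the scene stay as the last step left them, time stands still between calls to the robot, and variables do not carry over. Pictures are saved under pics/ and viewed, at most 10 in all, crops included, and the job is handed in when it is done.

Besides the shell and the picture viewer there is one more tool, called as name(argument=value, ...) on one line, values as JSON. servo_tool: Moves the arm, as the interface text tells. Its arguments: {"type":"object","properties":{"increments":{"type":"array","items":{"type":"array","items":{"type":"number"}}},"squeeze":{"type":"number"}},"required":["increments"]}

```bash
mkdir -p pics; cat > h.py <<'E'
from rig import manip, optics, finder
import numpy as np, cv2
def ray(cam,px):
    c=optics.get_calibration(cam); f=240/np.tan(np.radians(c["fov_y"])/2)
    T=np.linalg.inv(c["world_to_cam"]); d=T[:3,:3]@np.array([(px[0]-c["cx"])/f,(px[1]-c["cy"])/f,1])
    return T[:3,3],d
def at_z(cam,px,z):
    o,d=ray(cam,px); return o+d*(z-o[2])/d[2]
def proj(cam,p):
    c=optics.get_calibration(cam); f=240/np.tan(np.radians(c["fov_y"])/2)
    q=(c["world_to_cam"]@np.append(p,1))[:3]; return f*q[0]/q[2]+c["cx"],f*q[1]/q[2]+c["cy"]
def tri(a,b):
    (o1,d1),(o2,d2)=a,b
    s=np.linalg.lstsq(np.c_[d1,-d2],o2-o1,rcond=None)[0]
    p,q=o1+s[0]*d1,o2+s[1]*d2; return (p+q)/2,np.linalg.norm(p-q)
E
python3 - <<'E'
from h import *
np.set_printoptions(precision=4,suppress=True)
ims=[]
for cam in ("scene","top"):
    im=optics.get_image(cam); ims.append(im)
    c=optics.get_calibration(cam); print(cam,c["fov_y"],c["cx"],c["cy"],np.linalg.inv(c["world_to_cam"])[:3])
    for l in ("long_tube","short_tube","port"):
        for t in finder.tip_of(l,cam)[:3]: print(l,t["p"],t["at"])
        if l!="port":
            for t in finder.silhouettes(l,cam)[:3]: print(" sil",t["p"],t["box"])
    cv2.imwrite(f"pics/{cam}0.png",im[...,::-1])
s=manip.get_state(); print(s["position"],s["ee_rot"],s["clock"])
E
```

```text
scene 42.21783053641655 329.4441743357998 231.7666397875676 [[ 0.8299  0.4051 -0.3836  0.9294]
 [ 0.5578 -0.5907  0.583  -0.6422]
 [ 0.0096 -0.6979 -0.7162  0.8724]]
long_tube 0.87 [278.1, 356.1]
 sil 0.83 [274.9, 320.7, 18.4, 63.8]
short_tube 0.66 [303.1, 321.4]
 sil 0.73 [307.0, 297.8, 18.8, 34.1]
port 0.77 [383.9, 147.4]
top 49.50859289832674 317.3227169564287 233.81070748039878 [[-0.0081 -0.994   0.109   0.4157]
 [-0.9998  0.006  -0.02    0.0072]
 [ 0.0192 -0.1092 -0.9938  1.0149]]
long_tube 0.68 [422.8, 216.5]
 sil 0.55 [439.2, 208.2, 31.9, 25.7]
short_tube 0.62 [384.1, 217.5]
 sil 0.79 [389.5, 213.8, 15.7, 18.7]
port 0.76 [165.9, 266.5]
[0.2381 0.5234 0.2393] [0.     0.2118 0.9773 0.0001] 0.6
```

View pics/scene0.png

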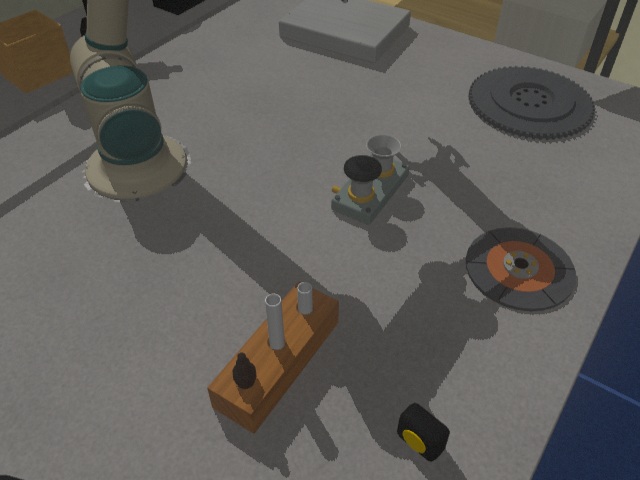

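View pics/top0.png

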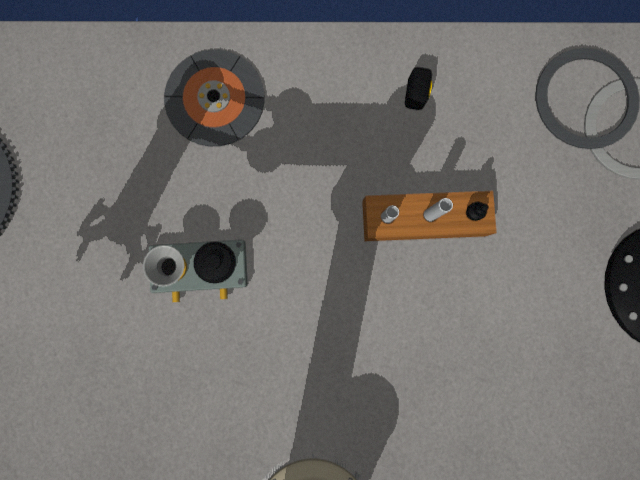

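The scene view shows the long tube in the middle hole (top about 274,298), the short tube at 305,286, and the open socket at 384,147. The top view agrees: long tube rim about (446,204), short (392,211), socket (165,266) with the capped one at (215,262).

```bash
python3 - <<'E'
from h import *
np.set_printoptions(precision=4,suppress=True)
T=cv2.imread("pics/top0.png"); S=cv2.imread("pics/scene0.png")
print("long top",at_z("top",(446,204),.165),at_z("scene",(274,298),.165))
print("long org",at_z("top",(422.8,216.5),.015),at_z("scene",(278.1,356.1),.015))
print("short top",at_z("top",(392.5,211),.11),at_z("scene",(305,286),.11))
print("short org",at_z("top",(384.1,217.5),.015),at_z("scene",(303.1,321.4),.015))
print("port",at_z("top",(165.9,266.5),.095),at_z("scene",(383.9,147.4),.095))
print("tool",at_z("top",(479,210),.127),at_z("scene",(241,357),.127), "cap",at_z("top",(215,262),.119))
print("stand corners",[at_z("top",p,.06)[:2] for p in ((364,196),(495,192),(495,234),(366,240))])
a=cv2.resize(T[180:260,350:510],None,fx=5,fy=5,interpolation=2); b=cv2.resize(T[220:310,130:260],None,fx=4,fy=4,interpolation=2)[:,:]
c=np.zeros((600,800,3),np.uint8); c[:400]=a; c=c[:400]; cv2.imwrite("pics/a.png",c)
cv2.imwrite("pics/b.png",np.hstack([b, cv2.resize(S[120:210,350:420],None,fx=4,fy=4)]))
E
```

```text
long top [ 0.5574 -0.2241  0.165 ] [ 0.5589 -0.2217  0.165 ]
long org [ 0.558  -0.2186  0.015 ] [ 0.5579 -0.2229  0.015 ]
short top [ 0.5546 -0.1439  0.11  ] [ 0.5558 -0.1424  0.11  ]
short org [ 0.5565 -0.143   0.015 ] [ 0.5513 -0.1446  0.015 ]
port [0.4604 0.2552 0.095 ] [0.4711 0.2498 0.095 ]
tool [ 0.553  -0.2916  0.127 ] [ 0.5645 -0.308   0.127 ] cap [0.4664 0.1651 0.119 ]
stand corners [array([ 0.5908, -0.0996]), array([ 0.5973, -0.3458]), array([ 0.5181, -0.3422]), array([ 0.5084, -0.1018])]
```

View pics/a.png

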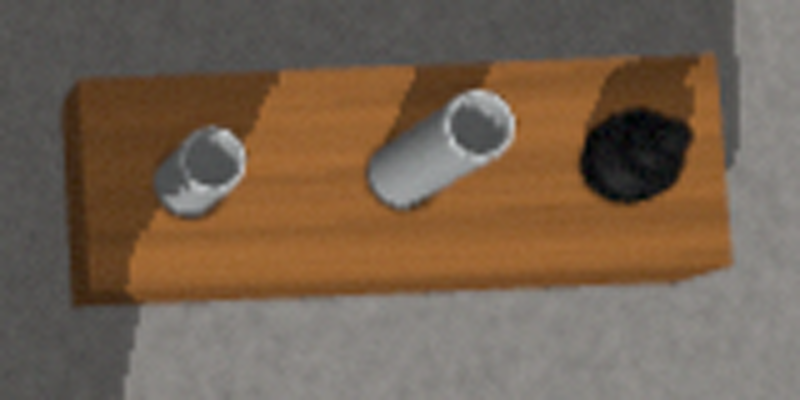

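View pics/b.png

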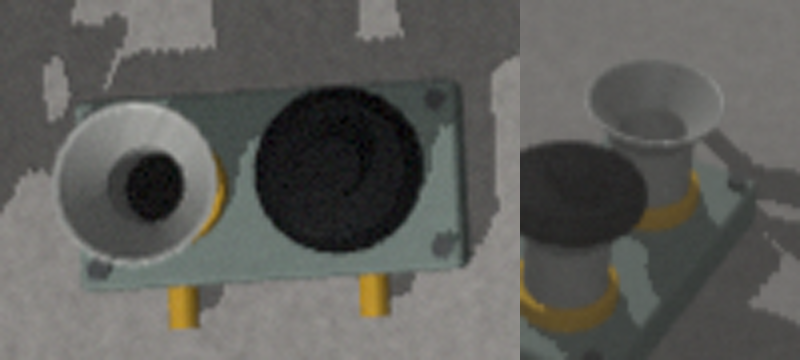

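servo_tool(increments=[[-3,-2.7,0,0,0,0,-1],[-3,-2.7,0,0,0,0,-1],[-3,-2.7,0,0,0,0,-1],[-3,-2.7,0,0,0,0,-1],[-3,-2.7,0,0,0,0,-1]])

```text
clock: 1.1
position: [0.3191, 0.3371, 0.2395]
ee_rot: [0.0, 0.211, 0.977, 0.0]
contact_force: [0.5, 0.1, 0.6]
width: 0.0859
gripper_force: 0.0
```

servo_tool(increments=[[-3,-2.7,0,0,0,0,-1],[-3,-2.7,0,0,0,0,-1],[-3,-2.7,0,0,0,0,-1],[-3,-2.7,0,0,0,0,-1],[-3,-2.7,0,0,0,0,-1]])

```text
clock: 1.6
position: [0.3998, 0.152, 0.2396]
ee_rot: [0.0, 0.212, 0.977, 0.0]
contact_force: [-0.4, 0.0, -0.7]
width: 0.0855
gripper_force: 0.0
```

servo_tool(increments=[[-3,-2.7,0,0,0,0,-1],[-3,-2.7,0,0,0,0,-1],[-3,-2.7,0,0,0,0,-1],[-3,-2.7,0,0,0,0,-1],[-3,-2.7,0,0,0,0,-1]])

```text
clock: 2.1
position: [0.4805, -0.0332, 0.2396]
ee_rot: [0.0, 0.212, 0.977, 0.0]
contact_force: [1.1, 1.1, -0.0]
width: 0.085
gripper_force: 0.0
```

servo_tool(increments=[[0,0,0,0,0,8,-1],[0,0,0,0,0,8,-1],[0,0,0,0,0,8,-1],[0,0,0,0,0,8,-1],[0,0,0,0,0,8,-1]])

```text
clock: 2.6
position: [0.48, -0.0316, 0.2394]
ee_rot: [0.0, 0.536, 0.844, 0.0]
contact_force: [-0.1, 0.8, 0.4]
width: 0.0855
gripper_force: 0.0
```

servo_tool(increments=[[0,0,0,0,0,8,-1],[0,0,0,0,0,8,-1],[0,0,0,0,0,8,-1],[0,0,0,0,0,0,-1],[0,0,0,0,0,0,-1]])

```text
clock: 3.1
position: [0.48, -0.0315, 0.2394]
ee_rot: [0.0, 0.696, 0.718, 0.0]
contact_force: [-0.1, 0.1, 0.1]
width: 0.0848
gripper_force: 0.0
```

servo_tool(increments=[[-3,0.2,0,0,0,0,-1],[-3,0.2,0,0,0,0,-1],[-3,0.2,0,0,0,0,-1],[-3,0.2,0,0,0,0,-1],[0,0,0,0,0,0,-1]])

```text
clock: 3.6
position: [0.4919, -0.1546, 0.2392]
ee_rot: [0.001, 0.698, 0.716, -0.001]
contact_force: [-0.1, 0.6, -0.3]
width: 0.0855
gripper_force: 0.0
```

```bash
python3 - <<'E'
from h import *
np.set_printoptions(precision=4,suppress=True)
s=manip.get_state(); print(s["position"],s["qpos"])
im=optics.get_image("wrist"); cv2.imwrite("pics/w1.png",im[...,::-1])
print(np.linalg.inv(optics.get_calibration("wrist")["world_to_cam"])[:3])
print(proj("wrist",(.558,-.223,.165)),proj("wrist",(.555,-.143,.11)),proj("wrist",(.57,-.223,.165)))
for t in finder.silhouettes("long_tube","wrist")[:2]: print(t["p"],t["box"])
E
```

```text
[ 0.4919 -0.1546  0.2392] [-0.4384  0.1858  1.6281 -0.0017  1.3263 -0.4639]
[[ 0.9997  0.0239  0.007   0.4882]
 [ 0.0249 -0.948  -0.3172 -0.071 ]
 [-0.001   0.3173 -0.9483  0.3732]]
(np.float64(432.4997727104434), np.float64(374.42281639398516)) (np.float64(419.6649870371035), np.float64(213.71647981926813)) (np.float64(453.4029465179117), np.float64(374.8771534107691))
0.97 [411.1, 331.8, 64.8, 113.7]
```

View pics/w1.png

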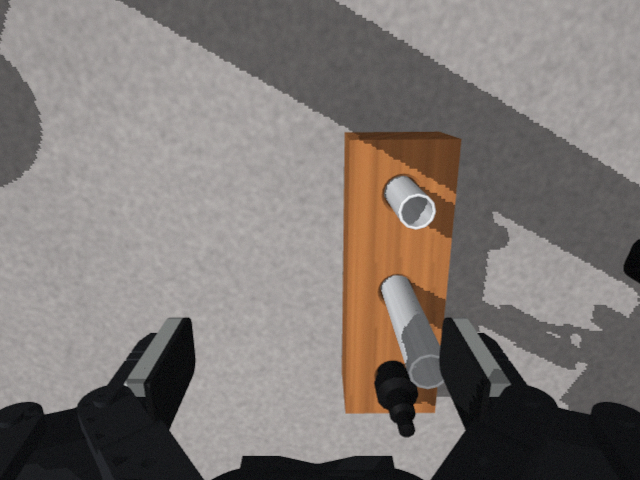

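The wrist view shows the long tube's rim centred at about (427,371), i.e. within 3 mm of the estimate, and the short tube at (416,210). I move above it, then lower.

servo_tool(increments=[[-2,2,0,0,0,0,-1],[-2,2,0,0,0,0,-1],[-2,2,0,0,0,0,-1],[-0.8,0.2,0,0,0,0,-1],[0,0,0,0,0,0,-1]])

```text
clock: 4.2
position: [0.5549, -0.2171, 0.2388]
ee_rot: [-0.001, 0.697, 0.717, -0.0]
contact_force: [-0.9, 0.1, 0.2]
width: 0.0851
gripper_force: 0.0
```

```bash
python3 - <<'E'
from h import *
np.set_printoptions(precision=4,suppress=True)
s=manip.get_state(); print(s["position"],s["ee_rot"],at_z("wrist",(0,0),0)*0)
im=optics.get_image("wrist"); cv2.imwrite("pics/w2.png",im[...,::-1])
print(proj("wrist",(.5555,-.221,.165)))
E
```

```text
[ 0.5549 -0.2171  0.2388] [-0.0008  0.6972  0.7169 -0.0001] [ 0. -0.  0.]
(np.float64(321.8370032642966), np.float64(265.7662245787464))
```

View pics/w2.png

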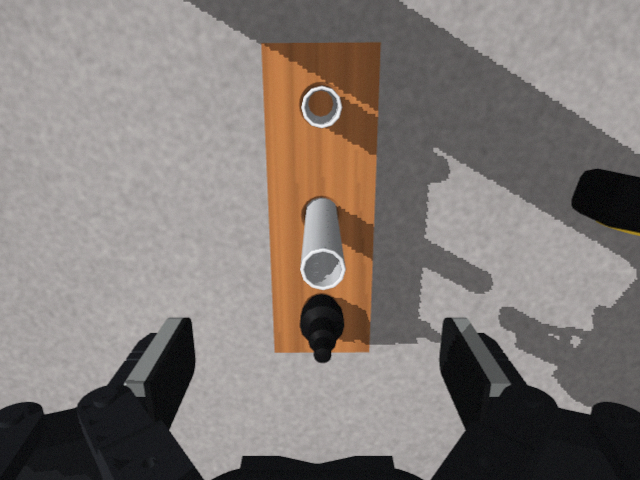

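The rim sits at about (323,269), matching the prediction to 3 px, midway between the fingers. Descend and grip.

servo_tool(increments=[[-0.2,0,2.5,0,0,0,-1],[0,0,2.5,0,0,0,-1],[0,0,2.5,0,0,0,-1],[0,0,2.5,0,0,0,-1],[0,0,1,0,0,0,-1]], squeeze=60)

```text
clock: 4.75
position: [0.5526, -0.2172, 0.1273]
ee_rot: [-0.003, 0.697, 0.717, -0.0]
contact_force: [-0.4, 1.4, -0.4]
width: 0.0856
gripper_force: 0.0
```

servo_tool(increments=[[0,0,0,0,0,0,1],[0,0,0,0,0,0,1],[0,0,0,0,0,0,1],[0,0,0,0,0,0,1],[0,0,0,0,0,0,1]])

```text
clock: 5.25
position: [0.5562, -0.2199, 0.1307]
ee_rot: [0.001, 0.698, 0.717, 0.001]
contact_force: [0.1, 0.3, 5.3]
width: 0.0231
gripper_force: 58.6
```

servo_tool(increments=[[0,0,0,0,0,0,1],[0,0,0,0,0,0,1],[0,0,0,0,0,0,1],[0,0,0,0,0,0,1],[0,0,0,0,0,0,1]])

```text
clock: 5.75
position: [0.5562, -0.22, 0.1307]
ee_rot: [0.001, 0.698, 0.717, 0.001]
contact_force: [0.1, 0.4, 5.8]
width: 0.0224
gripper_force: 58.7
```

servo_tool(increments=[[0,0,-1,0,0,0,1],[0,0,-2,0,0,0,1],[0,0,-2.5,0,0,0,1],[0,0,-2.5,0,0,0,1],[0,0,-2,0,0,0,1]])

```text
clock: 6.25
position: [0.5547, -0.2195, 0.2308]
ee_rot: [-0.0, 0.697, 0.717, -0.0]
contact_force: [0.6, -0.8, -1.5]
width: 0.0223
gripper_force: 58.9
```

servo_tool(increments=[[0,0,-2,0,0,0,1],[0,0,-1.5,0,0,0,1],[0,0,-0.5,0,0,0,1],[0,0,0,0,0,0,1],[0,0,0,0,0,0,1]])

```text
clock: 6.75
position: [0.5545, -0.2193, 0.2683]
ee_rot: [-0.001, 0.698, 0.717, -0.0]
contact_force: [0.2, -0.3, -1.4]
width: 0.0227
gripper_force: 58.9
```

```bash
python3 - <<'E'
from h import *
np.set_printoptions(precision=4,suppress=True)
s=manip.get_state(); print(s["position"],s["ee_rot"],s["width"],s["contact_force"],s["moment"])
for c in ("scene","top"):
    im=optics.get_image(c); cv2.imwrite(f"pics/{c}1.png",im[...,::-1])
    for l in ("long_tube","short_tube"):
        for t in finder.silhouettes(l,c)[:2]: print(c,l,t["p"],t["box"])
E
```

```text
[ 0.5545 -0.2193  0.2683] [-0.001   0.6975  0.7165 -0.0003] 0.02269619554829924 [ 0.2024 -0.2701 -1.365 ] [0.0232 0.0143 0.0178]
scene long_tube 0.83 [267.8, 266.4, 25.5, 87.1]
scene short_tube 0.94 [304.1, 296.9, 15.5, 32.2]
top long_tube 0.73 [450.8, 200.1, 29.7, 26.3]
top short_tube 0.5 [390.9, 211.8, 15.4, 17.8]
```

View pics/scene1.png

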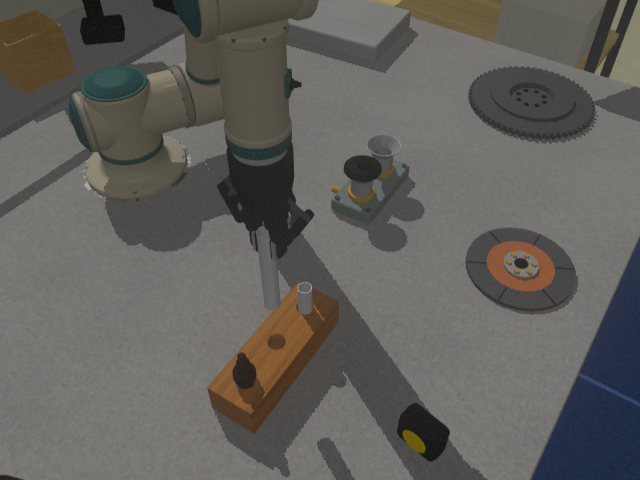

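Tube is held (bottom end about 272,306), short tube still in its hole (305,298).

```bash
python3 - <<'E'
from h import *
np.set_printoptions(precision=4,suppress=True)
p=manip.get_state()["position"]
for z in (.2683,.22,.1525): print(z,proj("scene",(p[0],p[1],z)))
m=finder.silhouettes("long_tube","scene"); optics.get_image("scene"); m=finder.silhouettes("long_tube","scene")[0]["region"]
for r in range(225,312,10): 
    c=np.nonzero(m[r])[0]; print(r,c.min() if len(c) else None,c.max() if len(c) else None)
print("port",at_z("top",(163.75,265.75),.095),at_z("scene",(383.75,145.7),.095),at_z("top",(163.75,265.75),.095)-at_z("top",(214.75,262.25),.119))
E
```

```text
0.2683 (np.float64(268.40191874855867), np.float64(247.03030557942233))
0.22 (np.float64(270.5289463223025), np.float64(270.8562207969902))
0.1525 (np.float64(273.22931568450616), np.float64(301.104428330444))Traceback (most recent call last):
  File "<stdin>", line 5, in <module>
IndexError: list index out of range
```

servo_tool(increments=[[2,-0.4,0,0,0,0,1],[4,-0.6,0,0,0,0,1],[4,-0.7,0,0,0,0,1],[4,-0.7,0,0,0,0,1],[4,-0.7,0,0,0,0,1]])

```text
clock: 7.7
position: [0.5182, -0.0381, 0.2694]
ee_rot: [-0.0, 0.698, 0.717, 0.0]
contact_force: [-0.3, 0.0, 0.1]
width: 0.0226
gripper_force: 58.9
```

servo_tool(increments=[[4,-0.7,0,0,0,0,1],[4,-0.7,0,0,0,0,1],[4,-0.7,0,0,0,0,1],[4,-0.7,0,0,0,0,1],[4,-0.7,0,0,0,0,1]])

```text
clock: 8.2
position: [0.4774, 0.1608, 0.2696]
ee_rot: [-0.0, 0.697, 0.717, 0.0]
contact_force: [-0.2, -0.4, -0.4]
width: 0.0226
gripper_force: 58.9
```

```bash
python3 - <<'E'
from h import *
np.set_printoptions(precision=4,suppress=True)
s=manip.get_state(); print(s["position"])
print("port",at_z("top",(163.75,265.75),.095),at_z("scene",(383.75,145.7),.095),at_z("top",(163.75,265.75),.095)-at_z("top",(214.75,262.25),.119))
im=optics.get_image("wrist"); cv2.imwrite("pics/w3.png",im[...,::-1])
for t in finder.tip_of("port","wrist")[:3]: print(t["p"],t["at"],at_z("wrist",t["at"],.095))
print(proj("wrist",(.463,.256,.095)),proj("wrist",(s["position"][0],s["position"][1],.153)))
E
```

```text
[0.4774 0.1608 0.2696]
port [0.4618 0.259  0.095 ] [0.468  0.2544 0.095 ] [-0.0042  0.0934 -0.024 ]
0.83 [300.1, 69.3] [0.4606 0.2595 0.095 ]
(np.float64(303.5752782640056), np.float64(74.90916173412094)) (np.float64(320.57784692107697), np.float64(236.83755472207997))
```

View pics/w3.png

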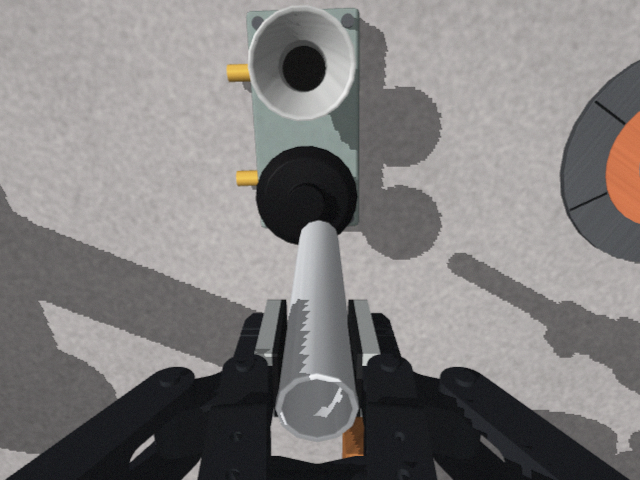

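The wrist view shows the open socket's rim centred near (302,63) with bore at (304,68), the capped socket in between, and the tube's lower end near (320,232) with no visible tilt. Port ≈ (0.462, 0.259).

servo_tool(increments=[[3,-0.4,0,0,0,0,1],[3,-0.4,0,0,0,0,1],[3,-0.4,0,0,0,0,1],[0.8,-0.1,0,0,0,0,1],[0,0,0,0,0,0,1]])

```text
clock: 8.8
position: [0.4627, 0.2567, 0.2693]
ee_rot: [0.0, 0.697, 0.717, -0.0]
contact_force: [-0.4, -0.8, -0.6]
width: 0.0226
gripper_force: 58.9
```

servo_tool(increments=[[0,0,1,0,0,0,1],[0,0,1,0,0,0,1],[0,0,1,0,0,0,1],[0,0,0,0,0,0,1],[0,0,0,0,0,0,1]])

```text
clock: 9.3
position: [0.4632, 0.2556, 0.2388]
ee_rot: [-0.0, 0.698, 0.716, -0.0]
contact_force: [-0.1, -0.4, -0.8]
width: 0.0229
gripper_force: 58.9
```

```bash
python3 - <<'E'
from h import *
np.set_printoptions(precision=4,suppress=True)
s=manip.get_state(); p=s["position"];print(p,s["ee_rot"])
im=optics.get_image("wrist"); cv2.imwrite("pics/w4.png",im[...,::-1])
for t in finder.tip_of("port","wrist")[:3]: print(t["p"],t["at"],at_z("wrist",t["at"],.095))
for t in finder.tip_of("long_tube","wrist")[:3]: print(t["p"],t["at"],at_z("wrist",t["at"],p[2]-.1157))
print(proj("wrist",(.462,.259,.095)),proj("wrist",(.462,.259,.049)),proj("wrist",(p[0],p[1],p[2]-.1157)))
E
```

```text
[0.4632 0.2556 0.2388] [-0.0002  0.6978  0.7163 -0.0005]
0.81 [319.0, 216.0] [0.4636 0.2581 0.095 ]
0.97 [316.7, 236.0] [0.4623 0.2534 0.1231]
(np.float64(316.5022091509447), np.float64(214.7749873461069)) (np.float64(316.55174303655474), np.float64(198.62697038277128)) (np.float64(318.30601034124675), np.float64(232.64839905755932))
```

View pics/w4.png

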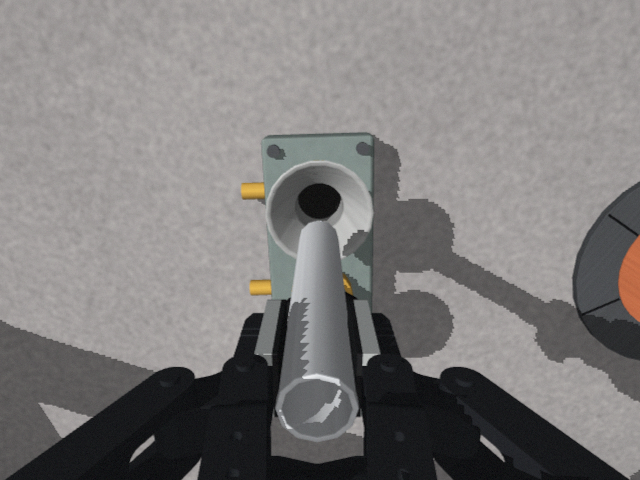

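Rim centre at about (320,213), bore (321,201), tube's lower end about (319,233): the tube needs +3 mm in y and +1 mm in x. Correct and lower.

servo_tool(increments=[[0.3,0.1,0,0,0,0,1],[0,0,1,0,0,0,1],[0,0,1.2,0,0,0,1],[0,0,1,0,0,0,1],[0,0,0.6,0,0,0,1]])

```text
clock: 9.95
position: [0.4633, 0.2588, 0.1994]
ee_rot: [-0.001, 0.697, 0.717, -0.001]
contact_force: [0.3, -0.3, -1.3]
width: 0.0229
gripper_force: 58.9
```

servo_tool(increments=[[0,0,0.6,0,0,0,1],[0,0,0.6,0,0,0,1],[0,0,0.6,0,0,0,1],[0,0,0.6,0,0,0,1],[0,0,0,0,0,0,1]])

```text
clock: 10.45
position: [0.4637, 0.259, 0.1764]
ee_rot: [-0.0, 0.698, 0.717, -0.001]
contact_force: [-0.5, 0.8, -0.8]
width: 0.0223
gripper_force: 58.9
```

servo_tool(increments=[[0,0,0.5,0,0,0,1],[0,0,0.4,0,0,0,1],[0,0,0.3,0,0,0,1],[0,0,0.3,0,0,0,1],[0,0,0,0,0,0,1]])

```text
clock: 10.95
position: [0.4642, 0.2592, 0.1625]
ee_rot: [0.0, 0.697, 0.717, 0.0]
contact_force: [-1.0, 1.2, 2.2]
width: 0.0226
gripper_force: 59.0
```

servo_tool(increments=[[0,0,0.3,0,0,0,1],[0,0,0.3,0,0,0,1],[0,0,0.3,0,0,0,1],[0,0,0.2,0,0,0,1],[0,0,0,0,0,0,1]])

```text
clock: 11.45
position: [0.4643, 0.2592, 0.1518]
ee_rot: [0.0, 0.698, 0.717, 0.0]
contact_force: [-1.2, -0.1, 3.8]
width: 0.0228
gripper_force: 59.3
```

servo_tool(increments=[[0,0,0.2,0,0,0,1],[0,0,0.1,0,0,0,1],[0,0,0.1,0,0,0,1],[0,0,0,0,0,0,1],[0,0,0,0,0,0,1]])

```text
clock: 11.95
position: [0.4646, 0.2595, 0.1504]
ee_rot: [0.0, 0.697, 0.717, 0.001]
contact_force: [-3.6, -1.5, 18.9]
width: 0.0225
gripper_force: 60.6
```

Bottomed (19 N, lower end ≈ 35 mm). Release and retreat.

servo_tool(increments=[[0,0,-0.1,0,0,0,1],[0,0,0,0,0,0,0],[0,0,0,0,0,0,-1],[0,0,0,0,0,0,-1],[0,0,0,0,0,0,-1]])

```text
clock: 12.45
position: [0.4641, 0.2591, 0.1478]
ee_rot: [-0.0, 0.698, 0.717, -0.0]
contact_force: [-0.6, -0.3, -0.7]
width: 0.0791
gripper_force: 0.0
```

servo_tool(increments=[[0,0,0,0,0,0,-1],[0,0,0,0,0,0,-1],[0,0,0,0,0,0,-1],[0,0,0,0,0,0,-1],[0,0,0,0,0,0,-1]])

```text
clock: 12.95
position: [0.4642, 0.2592, 0.1483]
ee_rot: [-0.0, 0.698, 0.717, 0.0]
contact_force: [-0.0, 0.7, -0.5]
width: 0.0853
gripper_force: 0.0
```

servo_tool(increments=[[0,0,-1,0,0,0,-1],[0,0,-2,0,0,0,-1],[0,0,-3,0,0,0,-1],[0,0,-3,0,0,0,-1],[0,0,-3,0,0,0,-1]])

```text
clock: 13.45
position: [0.4641, 0.2591, 0.2703]
ee_rot: [0.0, 0.697, 0.717, 0.0]
contact_force: [1.2, -0.3, -0.0]
width: 0.0856
gripper_force: 0.0
```

```bash
python3 - <<'E'
from h import *
np.set_printoptions(precision=4,suppress=True)
s=manip.get_state(); print(s["position"],s["width"],s["contact_force"])
im=optics.get_image("wrist"); cv2.imwrite("pics/w5.png",im[...,::-1])
for t in finder.silhouettes("long_tube","wrist")[:2]: print(t["p"],t["box"])
a=[proj("wrist",(.464,.2595,z)) for z in (.185,.17,.2)]; print(a)
sc=optics.get_image("scene")
print(proj("scene",(.464,.2595,.185)),proj("scene",(.464,.2595,.195)))
cv2.imwrite("pics/end.png",np.hstack([cv2.resize(im,(400,300)),cv2.resize(sc[70:220,320:520],(400,300),interpolation=2)])[...,::-1])
E
```

```text
[0.4641 0.2591 0.2703] 0.08561490327436401 [ 1.1752 -0.2723 -0.0132]
0.64 [318.7, 228.6, 38.8, 97.8]
[(np.float64(313.14259850986446), np.float64(249.01697115751298)), (np.float64(313.127816765087), np.float64(240.19601725330165)), (np.float64(313.15926576042557), np.float64(258.963093968011))]
(np.float64(386.669378820827), np.float64(106.34446148301139)) (np.float64(387.0640496947175), np.float64(101.94156265657386))
```

View pics/end.png

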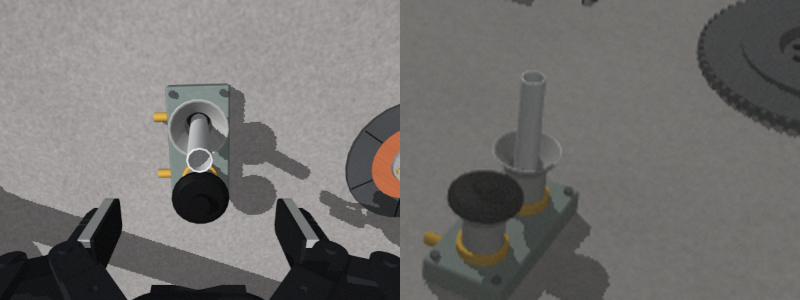

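The tube stands free and upright in the socket. Its top is at scene pixel (386,108) against (387,106) predicted for fully home.

```bash
python3 -c "
from rig import manip
print(manip.sign_off())"
```

```text
the job is handed in; nothing more can be done
None
```

The long tube is pushed to the bottom of the open socket, upright and released; the short tube is still in the stand, and the job was handed in at about 13.6 s (no verdict was returned).

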